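Refit the voltage knob of the bench supply

TASK

The large knob has come off the bench power supply. Pick it up, feel for the flat of the shaft without forcing it, push the knob straight on until it snaps fully home, then turn it down so that its pointer stands at the zero mark and let go. Leave the other parts on the table where they are.

Things in the scene. Friction and masses are not known exactly. Their poses are not given: they have to be found in the camera images.
- knob_mid (a point): Centre of the large loose knob, half-way up its 38 mm height. Black, 12-sided grip 50 mm across flats (one pair square to x), a white nib at the foot of the grip and a white line across its top to the nib's side. It stands on the table, bore down. z is its axis (up), x points to the nib.
- knob_bore (a point): Centre of the knob's underside, where the bore opens. The bore is 26 mm deep: a round 21 mm mouth narrowing to 16.8 mm within 3.5 mm, and from 4 mm upward a flat on the nib's side, 4.8 mm from the axis.
- knob_pointer (a point): Outer end of the knob's nib: 30.5 mm from the knob's axis, 4 mm above its underside. The nib is 5 mm wide, 1.5 to 6.5 mm above the underside, and stands 5.5 mm out from the grip.
- dial: Round black seat of the knob, a 46 mm disc on the supply's top, 108 mm above the table. Origin: on the shaft's axis at the seat's top, where the knob's underside rests when home. z is the shaft's axis (up), x points to the zero mark. The shaft keeps its setting by friction (0.05 N m); anticlockwise from above turns it down, with a stop 7 degrees beyond zero.
- shaft_tip (a point): Centre of the upper end of the white nylon D-shaft, 24 mm above the seat; 16 mm thick, flat 4.5 mm from the axis. The flat's direction is not given: 20 to 150 degrees clockwise (from above) of the zero mark, to be found by feel. Unless nib and flat agree within about 10 degrees the knob stops on this end, underside about 20 mm above the seat; over 30 N there is forcing it.
- snap_ball (a point): Point on the shaft's axis level with the sprung ball in its round side, 8 mm above the seat. With the flats agreeing the knob slides down freely until its underside is about this high; then the ball resists with about 6 to 22 N until the knob snaps over it and is home.
- zero_mark (a point): Where the end of the nib (knob_pointer) stands with the knob home and at zero: 30.5 mm from the shaft's axis, 4 mm above the seat, just inside the thick, long mark of the scale (lower left, seen from the front).
- supply: Grey bench power supply, 180 (x) by 250 (y) by 105 mm high, fixed on the table, origin under its centre, terminals on its front (-x). The dial is at x +5, y +52 mm on its top; a meter (4 mm proud) and a small fitted knob (14 mm tall, 114 mm from the dial) are on the other half.
- spare_knob_mid (a point): Bystander: centre of a small loose black knob, 27 mm wide, 22 mm tall. Leave it.
- gear_mid (a point): Bystander: centre of a loose grey gear wheel, 56 mm wide, 14 mm tall. Leave it.
- servo_mid (a point): Bystander: middle of a loose black servo motor, 54 by 20 mm, 43 mm tall. Leave it.

How it is judged:
By the outcome, as a careful person would: the job done as asked, in the order asked, and still so for the second after the job is handed in, with the robot touching nothing.
It also fails if it takes over 72 s, if anything falls off the work surface, if the arm or the gripper's body presses on something with over 40 N, if the wrist force passes 120 N, or if a joint passes its speed limit or range.

ROBOT

A 6-joint arm with a two-finger parallel gripper is mounted at the origin on the work surface. World frame = base frame: x ahead of the robot, y to its left, z up, the work surface at z = 0. Lengths are in m, angles in rad, forces in N, time in s.
With the tool pointing down it reaches from about 0.425 to 0.95 m from the base axis. Payload 3.5 kg.
Tool frame: the origin (TCP) lies at the very end of the fingers, on their centre line; the grasp point (between the pads) lies 19 mm behind it (ctrl.grip_point_offset is the distance from the TCP to the grasp point, in m); z points along the fingers, y is the line along which they close (so a half turn about z gives the same grasp; the last joint's range is limited). The gripper opens to 85 mm and grips with 20 to 120 N. Pads are 22 mm wide; open, the fingers measure 114 mm over their backs; the gripper's body (76 mm by 85 mm) begins 54 mm behind the grasp point. The pads swing forward as they close: fully open they stand 13 mm farther back than shut.
Start: joints at [-1.285, 0.286, 1.577, -0, 1.279, -0.15], TCP at [0.285, -0.612, 0.231] pointing down, gripper open.
Joint ranges: [-2.77, 2.77], [-0.9, 2.22], [0.21, 2.48], [-1.53, 4.67], [0.24, 2.81], [-2.84, 2.84]. Speed limits (rad/s): [2.79, 2.79, 3.14, 3.14, 3.14, 3.14].

INTERFACE

Orientations are given as a unit quaternion [x, y, z, w].
In Python, from plant import ctrl gives the robot as it stands. The module is installed in compiled form; this text tells all that it offers.
- The arm moves only by the shell command python3 -m pendant 'ROWS' [OPENING] [FORCE]. ROWS is JSON, a list of rows, each an object of numbers: "dx", "dy", "dz": the shift along the tool's x, y, z in cm; "twist": the turn about the tool's z in degrees. A call has 1 to 10 rows; each row is the pose to reach, as a shift and turn from the pose commanded when the call began, along the tool's axes at that moment; what a row does not reach only later rows make up. A row lasts 1/8 s, in which the tool goes at most 62.5 mm and 10.7 degrees, less where a joint would pass 70% of its speed; a pose out of reach is approached as far as the arm can. A call with a gripper value outside its range is refused whole. OPENING is the opening in per cent of the stroke, from 0 (shut) to 100 (fully open), set as the call begins (- or left out, the last holds). The fingers move at their own pace and stop on an object; FORCE is the grip in N (left out, the last holds). Time passes only in rows, so rows that repeat a pose let the fingers close. It gives the time, the measured TCP pose, the force, the opening and the grip force at its end, in the units of the state.
- ctrl.get_state(): the state, without advancing time (a new reading comes with each control period).
- ctrl.read_camera(name): name is "scene" or "side" or "wrist"; returns a dict with "img" (384x512x3 uint8, red, green, blue), "depth" (384x512 float32, m along the optical axis (not along the pixel's ray), 0 where there is no reading), "camera_matrix" (3x3 intrinsics, pixels), "distortion" ([k1, k2, p1, p2, k3] as OpenCV has them; the pictures are not rectified), "xyz" and "rotation" of the camera in the world; the wrist camera has in their place "tool_from_camera" (4x4, takes a point from camera to tool coordinates, whose origin is the TCP and whose axes are the flange's). Camera axes: x right, y up, looking along -z (the intrinsics and any distortion apply to the point x, -y, -z); pixel columns grow to the right and rows downward; lengths in m; the calibration is good to about 2 mm. A picture is of the moment at which its call begins: read the wrist's pose just before it.
- ctrl.sign_off(): hands the job in; it is judged then, once.
The state is a dict: "time": time; "qpos": joint angles; "dq": joint speeds; "joint_efforts": joint torques, N m; "eef_pos": TCP position; "tcp_rot": TCP orientation; "contact_force": force on the tool from outside, world axes, zero at the start; "wrist_torque": the same for the moment, N m; "opening": opening from 0.0 (shut) to 1.0 (fully open); "finger_force": force on a finger pad.
Only numpy, scipy, OpenCV 4.12 (cv2) and the standard library are available. Lean on these libraries where they do the work, as an engineer would, in place of code of your own. Each camera call takes 0.05 s, during which the arm holds its last target. There are 200 camera calls.

## Working session

There is one attempt and no reset: what is moved stays moved. The work goes in short steps, Python scripts to look and compute and a shell command to move; the robot and the scene stay as the last step left them, time stands still between calls to the robot, and variables do not carry over. Pictures are saved under pics/ and viewed, at most 10 in all, crops included, and the job is handed in when it is done.

```bash
mkdir -p pics
cat > h.py <<'E'
import numpy as np,cv2
from plant import ctrl
from scipy.spatial.transform import Rotation as R
def grab(n):
    s=ctrl.get_state(); c=ctrl.read_camera(n)
    if n=='wrist':
        T=np.eye(4);T[:3,:3]=R.from_quat(s['tcp_rot']).as_matrix();T[:3,3]=s['eef_pos']
        M=T@np.array(c['tool_from_camera'])
    else:
        M=np.eye(4);r=np.array(c['rotation'])
        M[:3,:3]=r if r.shape==(3,3) else R.from_quat(r).as_matrix();M[:3,3]=c['xyz']
    c['M']=M;return c
def px(c,u,v,z=None):
    "pixel -> world by depth or on the plane z"
    p=cv2.undistortPoints(np.array([[[u,v]]],float),np.array(c['camera_matrix']),np.array(c['distortion']))[0,0]
    d=np.array([p[0],-p[1],-1]);M=c['M']
    if z is None: k=float(c['depth'][int(round(v)),int(round(u))])
    else:
        w=M[:3,:3]@d;k=(z-M[2,3])/w[2]
    return (M[:3,:3]@d)*k+M[:3,3]
def proj(c,P):
    P=np.atleast_2d(P);q=(P-c['M'][:3,3])@c['M'][:3,:3]
    q=q*[1,-1,-1]
    return cv2.projectPoints(q,np.zeros(3),np.zeros(3),np.array(c['camera_matrix']),np.array(c['distortion']))[0][:,0]
def save(c,f,box=None,k=1):
    im=c['img'][:,:,::-1]
    if box: im=im[box[1]:box[3],box[0]:box[2]]
    cv2.imwrite(f,cv2.resize(im,None,fx=k,fy=k,interpolation=cv2.INTER_CUBIC))
E
python3 - <<'E'
from h import *
import pickle
a=grab('scene');b=grab('side');w=grab('wrist')
pickle.dump((a,b,w),open('c0.pkl','wb'))
cv2.imwrite('pics/a.png',np.vstack([np.hstack([cv2.resize(a['img'],(400,300)),cv2.resize(b['img'],(400,300))]),np.hstack([cv2.resize(w['img'],(400,300)),np.zeros((300,400,3),np.uint8)])])[:,:,::-1])
for c in(a,b,w):print(c['M'].round(3),c['camera_matrix'])
print(ctrl.get_state(),ctrl.grip_point_offset)
E
```

```text
[[ 0.898 -0.267  0.35   0.866]
 [ 0.44   0.566 -0.697 -0.55 ]
 [-0.011  0.78   0.626  0.568]
 [ 0.     0.     0.     1.   ]] [[371.77963325   0.         251.09776976]
 [  0.         371.77963325 190.89597404]
 [  0.           0.           1.        ]]
[[-0.974  0.172 -0.15   0.454]
 [-0.228 -0.747  0.625  0.525]
 [-0.005  0.643  0.766  0.786]
 [ 0.     0.     0.     1.   ]] [[357.30928792   0.         253.16245252]
 [  0.         357.30928792 195.46859707]
 [  0.           0.           1.        ]]
[[ 0.422  0.875  0.237  0.345]
 [-0.907  0.408  0.108 -0.585]
 [-0.003 -0.26   0.966  0.373]
 [ 0.     0.     0.     1.   ]] [[295.64971407   0.         255.38065411]
 [  0.         295.64971407 192.87285417]
 [  0.           0.           1.        ]]
{'time': 0.15, 'qpos': array([-1.28495053e+00,  2.86965986e-01,  1.57786049e+00, -1.25030035e-05,
        1.27859845e+00, -1.49959944e-01]), 'dq': array([ 0.00093482, -0.00180802, -0.00480394, -0.0001908 ,  0.00057277,
        0.00048195]), 'joint_efforts': array([-2.92333170e-04, -4.06612623e+01, -2.93139893e+01, -1.90294468e-04,
        3.97659052e-03,  1.05067519e-05]), 'eef_pos': array([ 0.2848458 , -0.61138184,  0.23025169]), 'tcp_rot': array([ 9.76352159e-01,  2.16184232e-01, -6.81679619e-05, -9.13613339e-04]), 'contact_force': array([0.59199074, 0.08255045, 0.18227562]), 'wrist_torque': array([-0.0473853 , -0.0345611 ,  0.00027054]), 'finger_force': 0.0, 'opening': 1.0002356492261522} 0.0187
```

View pics/a.png

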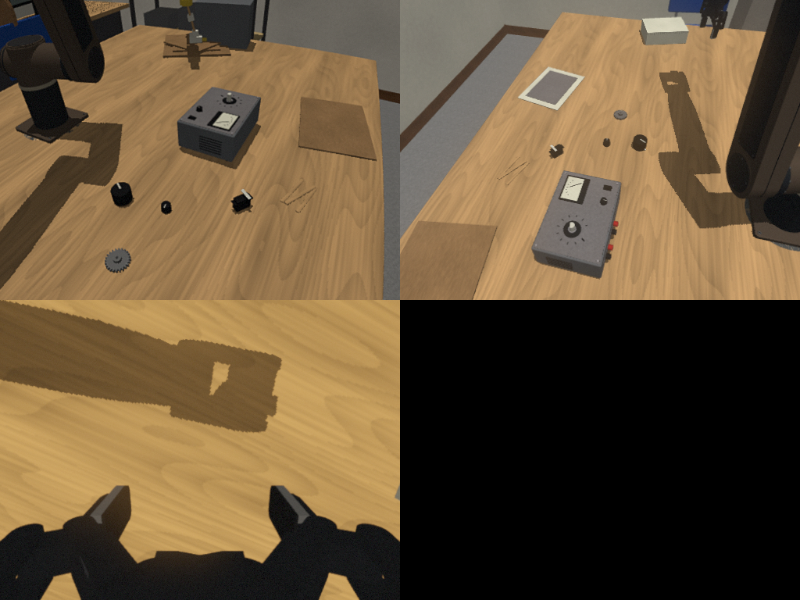

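The large knob is at about (121,193) in the scene view (top left) and the dial at about (230,98). In the side view they are at (640,142) and (572,228). I'll take enlarged crops next.

Run:
```python
from h import *
import pickle
a,b,w=pickle.load(open('c0.pkl','rb'))
def cr(c,x,y,W,H,k):return cv2.resize(c['img'][y:y+H,x:x+W],(W*k,H*k),interpolation=cv2.INTER_CUBIC)
# scene knob: 130..180 x 220..270 ; supply scene 225..335,105..210 ; side knob ; side dial
t1=cr(a,130,222,50,50,6); t2=cr(b,280,160,50,50,6); 
s1=cr(a,225,108,100,75,4)
s2=cr(b,170,255,100,75,4)
im=np.zeros((600,800,3),np.uint8);im[:300,:300]=t1;im[:300,400:700]=t2;im[300:,:400]=s1;im[300:,400:]=s2
cv2.imwrite('pics/b.png',im[:,:,::-1])
```

```text
(no output)
```

View pics/b.png

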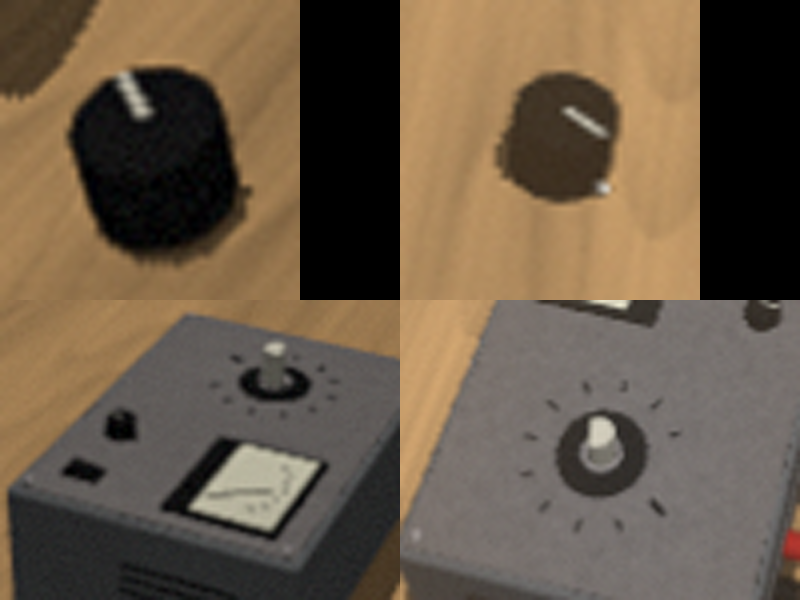

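The scene crop shows the knob's top line at (123,75)–(147,116). The side crop shows the line at (566,110)–(606,134), the nib at (602,187), the seat centre at (602,453) and the thick zero mark at (658,507). Converting these to positions.

Run:
```python
from h import *
import pickle
a,b,w=pickle.load(open('c0.pkl','rb'))
S=lambda x,y:(130+x/6,222+y/6); D=lambda x,y:(280+(x-400)/6,160+y/6); Q=lambda x,y:(170+(x-400)/4-.0,255+(y-300)/4); P=lambda x,y:(225+x/4,108+(y-300)/4)
print('scene line',px(a,*S(123,75),.038),px(a,*S(147,116),.038),'topc',px(a,*S(145,118),.038),px(a,*S(145,118)))
print('side line',px(b,*D(566,110),.038),px(b,*D(606,134),.038),'nib',px(b,*D(602,187),.004),'topc',px(b,*D(565,108),.038),px(b,*D(565,108)))
d=px(b,*Q(602,453),.108);z=px(b,*Q(658,507),.105);print('dial side',d,'zero',z,np.degrees(np.arctan2(*(z-d)[[1,0]])),'depthtest',px(b,*Q(630,540)))
print('dial scene',px(a,*P(275,384),.108), 'tip side',px(b,*Q(601,432),.132),'scene tip',px(a,*P(275,348),.132))
# white top of the supply: depth-based corner fit
for n,c in(('a',a),('b',b)):
    v,u=np.mgrid[0:384,0:512];K=np.array(c['camera_matrix'])
    p=cv2.undistortPoints(np.stack([u.ravel(),v.ravel()],1)[:,None].astype(float),K,np.array(c['distortion']))[:,0]
    d=c['depth'].ravel();X=np.c_[p[:,0]*d,-p[:,1]*d,-d]@c['M'][:3,:3].T+c['M'][:3,3]
    m=(d>0)&(abs(X[:,2]-.105)<.006)&(abs(X[:,0]-.6)<.4)&(abs(X[:,1])<.4)
    H=X[m];r=cv2.minAreaRect(H[:,:2].astype(np.float32));print(n,m.sum(),r,np.median(H[:,2]))
    # knob from depth
    m=(d>0)&(abs(X[:,2]-.036)<.008)&(np.hypot(X[:,0]-px(b,*D(565,108),.038)[0],X[:,1]-px(b,*D(565,108),.038)[1])<.05)
    print('knob top',cv2.minEnclosingCircle(X[m][:,:2].astype(np.float32)),np.median(X[m],0))
```

```text
scene line [ 0.44832115 -0.17147225  0.038     ] [ 0.46738767 -0.18318296  0.038     ] topc [ 0.46734647 -0.1842081   0.038     ] [ 0.46733893 -0.18420118  0.03798997]
side line [ 0.46466406 -0.18161682  0.038     ] [ 0.44438957 -0.17055524  0.038     ] nib [ 0.44164806 -0.16755424  0.004     ] topc [ 0.46529634 -0.1827947   0.038     ] [ 0.46527195 -0.18119659  0.03968823]
dial side [0.59288868 0.23675495 0.108     ] zero [0.5585923  0.25627322 0.105     ] 150.35555503799105 depthtest [0.56707889 0.27618771 0.10758049]
dial scene [0.59647052 0.23127463 0.108     ] tip side [0.59158235 0.23661828 0.132     ] scene tip [0.59440966 0.2328718  0.132     ]
a 3902 ((0.5874782800674438, 0.18252581357955933), (0.2500966489315033, 0.18052154779434204), 89.16339111328125) 0.10552840109002731
knob top ((0.46580183506011963, -0.1849459856748581), 0.02601209282875061) [ 0.46890673 -0.18692633  0.0371871 ]
b 9079 ((0.5884009599685669, 0.18483053147792816), (0.25092843174934387, 0.18162642419338226), 88.94046020507812) 0.10658345097684985
knob top ((0.4643600285053253, -0.18259988725185394), 0.026334494352340698) [ 0.46496015 -0.17816556  0.03746408]
```

Depth and pixel readings agree. The knob is at (0.465,-0.184) with its nib at about 150°. The supply yaw is about -1°, which puts the dial at about (0.594,0.236) with zero at about 150°. I'll grip across the nib (tool y at 60°), so the whole search and turn fit the last joint's range without a regrasp.

```bash
cat >> h.py <<'E'
def go(x,y,z,a):
    "shift (cm) and twist (deg) to TCP x,y,z with tool y at world angle a"
    s=ctrl.get_state();m=R.from_quat(s['tcp_rot']).as_matrix()
    d=m.T@(np.array([x,y,z])-s['eef_pos'])*100
    now=np.degrees(np.arctan2(m[1,1],m[0,1]));tw=-((a-now+180)%360-180)
    print('d cm',d.round(2),'twist',round(tw,1),'now a',round(now,2),'pos',s['eef_pos'].round(4),'tilt',m[2].round(4),'F',s['contact_force'].round(1),'q6',s['qpos'][5].round(2),'t',round(s['time'],2),'op',round(s['opening'],3),s['finger_force'])
E
python3 -c "
from h import *
go(.465,-.184,.17,60)"
```

```text
d cm [ 34.37 -31.13   6.09] twist -125.0 now a -65.03 pos [ 0.2848 -0.6114  0.2303] tilt [ 3.0e-04 -1.8e-03 -1.0e+00] F [0.6 0.1 0.2] q6 -0.15 t 0.15 op 1.0 0.0
```

```bash
python3 -m pendant '[{"dx":3,"dy":-3,"dz":0.5,"twist":-10},{"dx":7,"dy":-6.3,"dz":1,"twist":-20},{"dx":11,"dy":-10,"dz":2,"twist":-30},{"dx":15,"dy":-13.6,"dz":3,"twist":-40},{"dx":19,"dy":-17.2,"dz":4,"twist":-50},{"dx":23,"dy":-20.8,"dz":5,"twist":-60},{"dx":27,"dy":-24.4,"dz":6,"twist":-70},{"dx":31,"dy":-28,"dz":6.1,"twist":-80},{"dx":33.5,"dy":-30.3,"dz":6.1,"twist":-90},{"dx":34.4,"dy":-31.1,"dz":6.1,"twist":-100}]' 90 && python3 -m pendant '[{"twist":-10},{"twist":-20},{"twist":-25},{"twist":-25},{"twist":-25}]'
python3 - <<'E'
from h import *
import pickle
go(.465,-.184,.025,60)
c=grab('wrist');pickle.dump(c,open('c1.pkl','wb'));save(c,'pics/c.png',None,1.5)
print(proj(c,[[.465,-.184,.038]]))
E
```

```text
time: 1.4
eef_pos: [0.4658, -0.1826, 0.17]
tcp_rot: [0.458, 0.889, 0.0, -0.0]
contact_force: [0.2, -0.0, 0.0]
opening: 0.899
finger_force: 0.0$[0]: bad value
```

```bash
python3 -m pendant '[{"dx":0,"dy":0,"dz":0,"twist":-10},{"dx":0,"dy":0,"dz":0,"twist":-20},{"dx":0,"dy":0,"dz":0,"twist":-25},{"dx":0,"dy":0,"dz":0,"twist":-25}]'
python3 - <<'E'
from h import *
import pickle
go(.465,-.184,.025,60)
c=grab('wrist');pickle.dump(c,open('c1.pkl','wb'));save(c,'pics/c.png',None,1.5)
print(proj(c,[[.465,-.184,.038]]))
E
```

```text
time: 1.9
eef_pos: [0.4653, -0.1846, 0.1701]
tcp_rot: [0.26, 0.966, 0.0, -0.0]
contact_force: [-0.3, 0.2, 0.4]
opening: 0.899
finger_force: 0.0
d cm [ 0.05  0.03 14.51] twist -0.1 now a 59.91 pos [ 0.4653 -0.1846  0.1701] tilt [ 5.e-04  1.e-04 -1.e+00] F [-0.3  0.2  0.4] q6 -1.63 t 1.9 op 0.899 0.0
[[256.47202882 182.49453496]]
```

View pics/c.png

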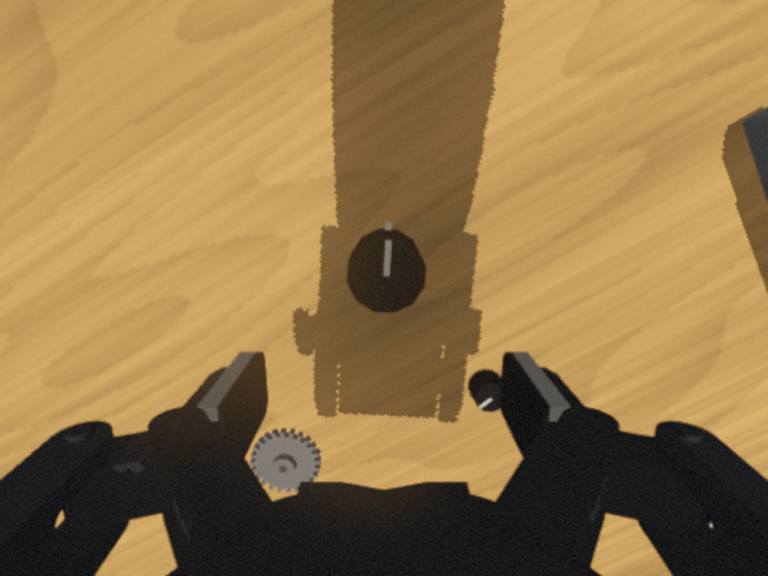

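The knob top is centred at about (387,272), with the line running from (386,276) to (389,240) and the nib end at (388.5,223). The spare knob is at (485,390) and the gear at (286,460).

Run:
```python
from h import *
import pickle
c=pickle.load(open('c1.pkl','rb'))
f=lambda u,v,z:px(c,u/1.5,v/1.5,z)
k=f(387,270.5,.038);a=f(386.5,276,.038);b=f(388.8,240,.038);n=f(388.5,224,.004)
an=lambda d:np.degrees(np.arctan2(d[1],d[0]))
print(k,an(b-a),n,an(n-k),np.linalg.norm((n-k)[:2]),'edges',f(348,272,.038),f(426,272,.038),f(387,229,.038),f(387,312,.038))
T=c['M']@np.linalg.inv(np.array(c['tool_from_camera']))
for p in(f(485,388,.022),f(286,460,.014)):print(p,(np.linalg.inv(T)@np.r_[p,1]).round(3))
m=(c['depth']>0);v,u=np.nonzero(m[150:215,220:295]);
P=np.array([px(c,x+220,y+150) for y,x in zip(v,u)]);q=P[abs(P[:,2]-.038)<.004];print(len(q),cv2.minEnclosingCircle(q[:,:2].astype(np.float32)),q.mean(0))
```

```text
[ 0.46390131 -0.18168049  0.038     ] 146.43836441590918 [ 0.44248148 -0.1677854   0.004     ] 147.02843686318784 0.025531991540917575 edges [ 0.452294   -0.20363789  0.038     ] [ 0.47719958 -0.16069709  0.038     ] [ 0.4410637 -0.1685027  0.038    ] [ 0.48789275 -0.19552316  0.038     ]
[ 0.57821655 -0.16546017  0.022     ] [-0.088  0.073  0.148  1.   ]
[ 0.56044694 -0.32838942  0.014     ] [-0.154 -0.077  0.156  1.   ]
2131 ((0.4656301438808441, -0.18380169570446014), 0.0258700642734766) [ 0.46487621 -0.18308674  0.03852919]
```

```bash
python3 -c "
from h import *
go(.4647,-.1825,.003,58)"
```

```text
d cm [ 0.16  0.15 16.71] twist 1.9 now a 59.88 pos [ 0.4654 -0.1846  0.1701] tilt [ 5.e-04  0.e+00 -1.e+00] F [-0.7 -0.6  0.2] q6 -1.63 t 1.95 op 0.898 0.0
```

```bash
python3 -m pendant '[{"dx":0.16,"dy":0.15,"dz":4,"twist":1.9},{"dx":0.16,"dy":0.15,"dz":8,"twist":1.9},{"dx":0.16,"dy":0.15,"dz":12,"twist":1.9},{"dx":0.16,"dy":0.15,"dz":15,"twist":1.9},{"dx":0.16,"dy":0.15,"dz":16.7,"twist":1.9},{"dx":0.16,"dy":0.15,"dz":16.7,"twist":1.9}]' && python3 -m pendant '[{"dx":0,"dy":0,"dz":0,"twist":0},{"dx":0,"dy":0,"dz":0,"twist":0},{"dx":0,"dy":0,"dz":0,"twist":0},{"dx":0,"dy":0,"dz":0,"twist":0},{"dx":0,"dy":0,"dz":0,"twist":0},{"dx":0,"dy":0,"dz":0,"twist":0}]' 40 80; python3 -c "
from h import *
go(.4647,-.1825,.003,58)"
```

```text
time: 2.7
eef_pos: [0.4642, -0.1822, 0.0024]
tcp_rot: [0.275, 0.961, 0.0, -0.001]
contact_force: [0.7, 0.3, -1.0]
opening: 0.902
finger_force: 0.0
time: 3.45
eef_pos: [0.4665, -0.1836, 0.0053]
tcp_rot: [0.275, 0.961, -0.0, 0.002]
contact_force: [-0.6, 1.4, 7.2]
opening: 0.569
finger_force: 83.5
d cm [ 0.21 -0.01  0.23] twist 0.1 now a 58.05 pos [ 0.4665 -0.1836  0.0053] tilt [-4.e-03  3.e-04 -1.e+00] F [-0.6  1.4  7.2] q6 -1.59 t 3.45 op 0.569 83.46940794561306
```

```bash
python3 -m pendant '[{"dx":0,"dy":0,"dz":-2,"twist":0},{"dx":0,"dy":0,"dz":-6,"twist":0},{"dx":0,"dy":0,"dz":-12,"twist":0},{"dx":0,"dy":0,"dz":-18,"twist":0},{"dx":0,"dy":0,"dz":-20,"twist":0},{"dx":0,"dy":0,"dz":-20,"twist":0}]'
python3 - <<'E'
from h import *
import pickle
go(.594,.2356,.2,40)
c=grab('side');b=grab('scene');w=grab('wrist');pickle.dump((c,b,w),open('c2.pkl','wb'))
s=ctrl.get_state();p=proj(c,s['eef_pos'])[0];q=proj(b,s['eef_pos'])[0];print(p,q)
def cr(c,p,k):
    x=int(np.clip(p[0]-37,0,437));y=int(np.clip(p[1]-37,0,309));return cv2.resize(c['img'][y:y+75,x:x+75],(400,400),interpolation=cv2.INTER_CUBIC)
im=np.hstack([cr(c,p,5),cr(b,q,5)]);cv2.imwrite('pics/d.png',im[:,:,::-1])
E
```

```text
time: 4.2
eef_pos: [0.4656, -0.1831, 0.2053]
tcp_rot: [0.275, 0.961, -0.001, 0.002]
contact_force: [-0.2, -0.7, -3.0]
opening: 0.572
finger_force: 83.2
d cm [11.24 42.33  0.47] twist 18.1 now a 58.07 pos [ 0.4656 -0.1831  0.2053] tilt [-4.4e-03 -2.0e-04 -1.0e+00] F [-0.2 -0.7 -3. ] q6 -1.59 t 4.2 op 0.572 83.22463047194105
[315.44729478 133.82978347] [136.5513981  173.68695954]
```

View pics/d.png

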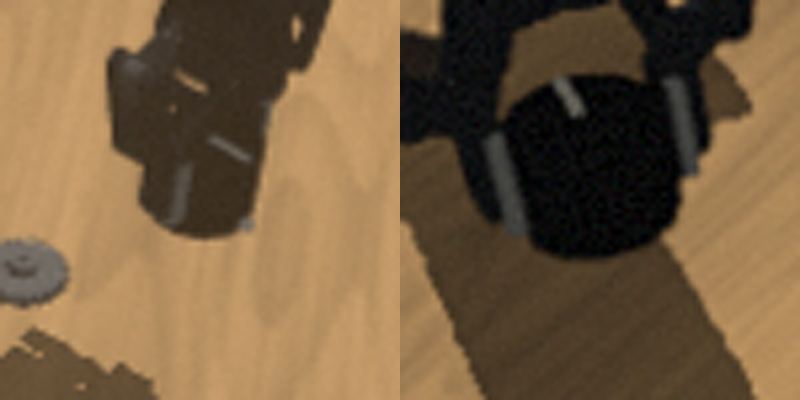

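The knob is held square between the pads, with its line and nib pointing as before. I'll measure where its centre sits in the hand.

Run:
```python
from h import *
import pickle
c,b,w=pickle.load(open('c2.pkl','rb'))
s=ctrl.get_state();T=w['M']@np.linalg.inv(np.array(w['tool_from_camera']))
def cloud(c):
    v,u=np.mgrid[0:384,0:512];p=cv2.undistortPoints(np.stack([u.ravel(),v.ravel()],1)[:,None].astype(float),np.array(c['camera_matrix']),np.array(c['distortion']))[:,0]
    d=c['depth'].ravel();X=np.c_[p[:,0]*d,-p[:,1]*d,-d]@c['M'][:3,:3].T+c['M'][:3,3]
    return X,d,c['img'].reshape(-1,3)
for n,k in(('side',c),('scene',b),('wrist',w)):
    X,d,I=cloud(k);t=(X-T[:3,3])@T[:3,:3]
    m=(d>0)&(abs(t[:,0])<.034)&(abs(t[:,1])<.0235)&(t[:,2]<.012)&(t[:,2]>-.05)
    q=t[m];tp=q[abs(q[:,2]+.0325)<.003]
    print(n,len(q),'z range',np.percentile(q[:,2],[1,50,99]).round(4),'top n',len(tp),np.median(tp[:,2]) if len(tp) else 0,tp[:,0].min() if len(tp) else 0,tp[:,0].max() if len(tp) else 0)
    sd=q[(q[:,2]>-.028)&(q[:,2]<.0)&(abs(q[:,1])<.006)];print('  side x',np.percentile(sd[:,0],[5,50,95]).round(4) if len(sd) else None)
    wh=q[(I[m].min(1)>90)&(q[:,2]<-.025)];print('  white on top x',np.percentile(wh[:,0],[2,98]).round(4) if len(wh) else None, 'y',wh[:,1].mean() if len(wh) else None)
cv2.imwrite('pics/e.png',cv2.resize(w['img'][100:384,130:390,::-1],(520,568)))
```

```text
side 291 z range [-0.0377 -0.0315  0.0022] top n 80 -0.0347589441988618 -0.02510162293310014 0.0243057199511668
  side x [0.0229 0.0238 0.0288]
  white on top x None y None
scene 901 z range [-0.0346 -0.0287  0.0036] top n 434 -0.03315935233232289 -0.027015330186766495 0.024689648025468445
  side x [-0.0267 -0.0253 -0.0236]
  white on top x None y None
wrist 12013 z range [-0.0347 -0.0332  0.0011] top n 10103 -0.033300140294862085 -0.02556099399953686 0.02526903063536693
  side x [0.0245 0.0249 0.0293]
  white on top x [0.     0.0224] y -0.00030563153448479713
```

View pics/e.png

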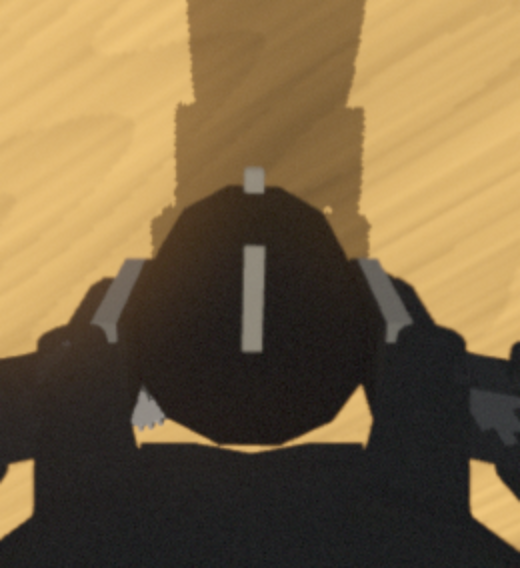

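The knob's centre lies on the tool axis within 0.3 mm, its nib points along tool +x and its underside is 5 mm below the TCP. Next I'll move to where the wrist camera can see the dial ahead of the knob.

```bash
python3 -c "
from h import *
go(.651,.154,.25,35)"
```

```text
d cm [ 1.89 38.41 -4.89] twist 23.1 now a 58.06 pos [ 0.4637 -0.1819  0.201 ] tilt [ 0.0041  0.     -1.    ] F [-0.3  0.7 -0.4] q6 -1.59 t 4.35 op 0.571 83.14349098536695
```

```bash
python3 -m pendant '[{"dx":0.2,"dy":3,"dz":-1,"twist":3},{"dx":0.5,"dy":8,"dz":-2.5,"twist":8},{"dx":0.8,"dy":13.5,"dz":-4,"twist":13},{"dx":1.1,"dy":19,"dz":-4.9,"twist":18},{"dx":1.4,"dy":24.5,"dz":-4.9,"twist":23.1},{"dx":1.7,"dy":30,"dz":-4.9,"twist":23.1},{"dx":1.9,"dy":35,"dz":-4.9,"twist":23.1},{"dx":1.9,"dy":38.4,"dz":-4.9,"twist":23.1},{"dx":1.9,"dy":38.4,"dz":-4.9,"twist":23.1},{"dx":1.9,"dy":38.4,"dz":-4.9,"twist":23.1}]'
python3 - <<'E'
from h import *
import pickle
go(.594,.2356,.165,35)
c=grab('wrist');pickle.dump(c,open('c3.pkl','wb'));save(c,'pics/f.png',None,1.5)
print(proj(c,[[.594,.2356,.108],[.594,.2356,.132]])*1.5)
E
```

```text
time: 5.6
eef_pos: [0.6509, 0.1528, 0.2498]
tcp_rot: [0.462, 0.887, -0.001, -0.002]
contact_force: [0.1, 0.1, -2.2]
opening: 0.572
finger_force: 83.4
d cm [10.03  0.11  8.5 ] twist -0.0 now a 34.97 pos [0.6509 0.1528 0.2498] tilt [ 0.0017 -0.0039 -1.    ] F [ 0.1  0.1 -2.2] q6 -0.53 t 5.6 op 0.572 83.43507966974357
[[385.40655191 108.3525916 ]
 [385.4432508  102.3976545 ]]
```

View pics/f.png

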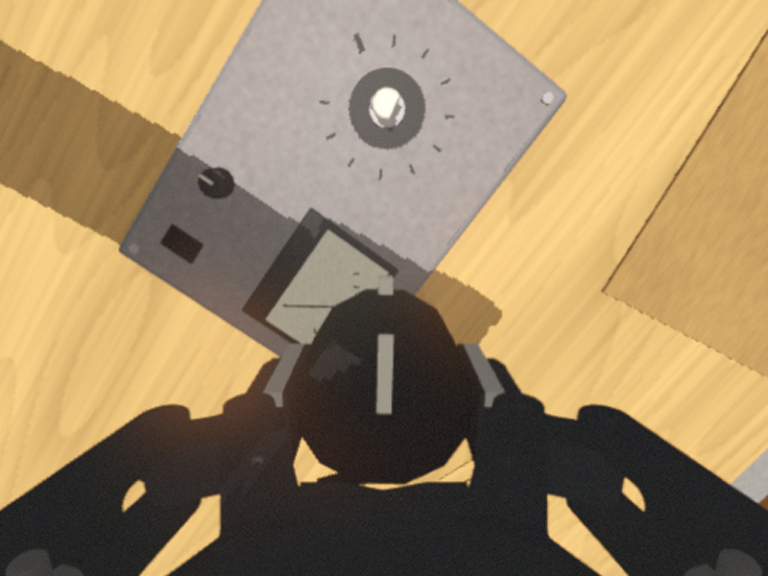

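The seat centre is at (387,108), within 2 px of the prediction. The thick zero mark is at (359.5,43), and the shaft tip is at (387,102).

Run:
```python
from h import *
import pickle
c=pickle.load(open('c3.pkl','rb'))
f=lambda u,v,z:px(c,u/1.5,v/1.5,z)
I=c['img'].astype(np.uint8);g=cv2.cvtColor(I,cv2.COLOR_RGB2GRAY)
d=f(387,108,.108);z=f(359.5,43,.105);print(d,z,np.degrees(np.arctan2(*(z-d)[[1,0]])))
z0=z
# opposite ticks for all: angles
for u,v in((394,41),(425,53),(446,81),(450,117),(437,149),(412,169),(380,174),(351,162),(331,136),(324,102)):
    p=f(u,v,.105)-d;print(round(float(np.degrees(np.arctan2(p[1],p[0]))),1),round(float(np.hypot(p[0],p[1])),4),end=' | ')
go(d[0],d[1],.16,35)
save(c,'pics/g.png',(225,45,290,100),8)
```

```text
[0.59467197 0.23631194 0.108     ] [0.56052896 0.25679633 0.105     ] 149.03799793503848
118.8 0.0376 | 89.0 0.0382 | 58.8 0.0386 | 27.9 0.0388 | -2.1 0.039 | -31.1 0.0389 | -61.4 0.0388 | -90.7 0.0385 | -120.5 0.038 | -150.8 0.0384 | d cm [10.09  0.21  9.07] twist -0.1 now a 34.93 pos [0.651  0.1525 0.2505] tilt [ 0.0013 -0.0029 -1.    ] F [ 0.1  0.2 -1.8] q6 -0.53 t 5.65 op 0.572 83.43570894625373
```

View pics/g.png

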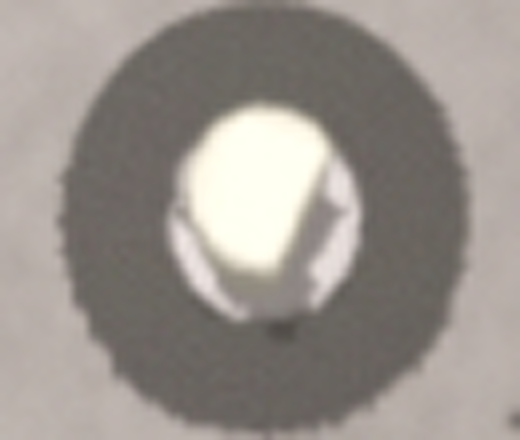

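The zero direction is 149.0°: all ticks fit a 30° grid turned by -1°. The crop shows the tip's chord from (328,155) to (275,270), so the flat faces about 10° in the world. I'll start the gentle feeling there.

```bash
python3 -m pendant '[{"dx":1,"dy":0,"dz":0,"twist":10},{"dx":3,"dy":0,"dz":0,"twist":20},{"dx":5.5,"dy":0.1,"dz":0,"twist":30},{"dx":8,"dy":0.2,"dz":0,"twist":40},{"dx":9.5,"dy":0.2,"dz":0,"twist":50},{"dx":10.1,"dy":0.2,"dz":2,"twist":60},{"dx":10.1,"dy":0.2,"dz":4,"twist":70},{"dx":10.1,"dy":0.2,"dz":6,"twist":80},{"dx":10.1,"dy":0.2,"dz":7.5,"twist":90},{"dx":10.1,"dy":0.2,"dz":8.5,"twist":100}]' && python3 -m pendant '[{"dx":0,"dy":0,"dz":0,"twist":10},{"dx":0,"dy":0,"dz":0,"twist":15},{"dx":0,"dy":0,"dz":0,"twist":15},{"dx":0,"dy":0,"dz":0,"twist":15}]'; python3 -c "
from h import *
go(.595,.2359,.14,-80)"
```

```text
time: 6.9
eef_pos: [0.5949, 0.2357, 0.166]
tcp_rot: [0.977, 0.213, -0.001, 0.0]
contact_force: [0.7, -0.2, -1.9]
opening: 0.571
finger_force: 83.3
time: 7.4
eef_pos: [0.5955, 0.2365, 0.1674]
tcp_rot: [0.996, 0.087, -0.0, 0.0]
contact_force: [-0.3, 0.8, -1.8]
opening: 0.568
finger_force: 83.3
d cm [-0.06  0.05  2.74] twist -0.0 now a -80.01 pos [0.5955 0.2365 0.1674] tilt [-1.e-04  1.e-04 -1.e+00] F [-0.3  0.8 -1.8] q6 1.62 t 7.4 op 0.568 83.32250275885599
```

```bash
python3 -m pendant '[{"dx":-0.05,"dy":0.05,"dz":1.2,"twist":0},{"dx":-0.05,"dy":0.05,"dz":2.2,"twist":0},{"dx":-0.05,"dy":0.05,"dz":2.7,"twist":0},{"dx":-0.05,"dy":0.05,"dz":2.9,"twist":0},{"dx":-0.05,"dy":0.05,"dz":3.1,"twist":0},{"dx":-0.05,"dy":0.05,"dz":3.3,"twist":0},{"dx":-0.05,"dy":0.05,"dz":3.5,"twist":0},{"dx":-0.05,"dy":0.05,"dz":3.7,"twist":0},{"dx":-0.05,"dy":0.05,"dz":3.7,"twist":0}]' ; python3 -c "
from h import *
go(.595,.2359,.14,-80)"
```

```text
time: 8.52
eef_pos: [0.5957, 0.2369, 0.1351]
tcp_rot: [0.996, 0.087, 0.0, 0.0]
contact_force: [-7.5, -1.1, 13.5]
opening: 0.569
finger_force: 85.4
d cm [-0.09  0.09 -0.49] twist -0.0 now a -80.0 pos [0.5957 0.2369 0.1351] tilt [ 6.e-04  2.e-04 -1.e+00] F [-7.5 -1.1 13.5] q6 1.62 t 8.53 op 0.569 85.3762815916707
```

```bash
python3 -m pendant '[{"dx":-0.1,"dy":0.03,"dz":-0.1,"twist":0},{"dx":-0.15,"dy":0.05,"dz":-0.1,"twist":0},{"dx":-0.15,"dy":0.05,"dz":0,"twist":0},{"dx":-0.15,"dy":0.05,"dz":0,"twist":0}]' ; python3 -c "
from h import *
go(.595,.2359,.14,-80)"
```

```text
time: 9.02
eef_pos: [0.5948, 0.2368, 0.1343]
tcp_rot: [0.996, 0.087, 0.001, -0.001]
contact_force: [-4.0, 0.4, 9.9]
opening: 0.572
finger_force: 84.8
d cm [ 0.01  0.09 -0.57] twist -0.0 now a -80.02 pos [0.5948 0.2368 0.1343] tilt [ 0.0029 -0.0012 -1.    ] F [-4.   0.4  9.9] q6 1.62 t 9.03 op 0.572 84.8438911055473
```

```bash
python3 -m pendant '[{"dx":-0.1,"dy":0,"dz":0,"twist":0},{"dx":-0.15,"dy":0,"dz":0,"twist":0},{"dx":-0.15,"dy":0,"dz":0,"twist":0},{"dx":-0.15,"dy":0,"dz":0,"twist":0}]' ; python3 -c "
from h import *
go(.595,.2359,.14,-80)
print(ctrl.get_state()['wrist_torque'])"
```

```text
time: 9.52
eef_pos: [0.5925, 0.2362, 0.1302]
tcp_rot: [0.996, 0.087, 0.0, -0.001]
contact_force: [0.0, 2.6, 0.3]
opening: 0.566
finger_force: 83.7
d cm [ 0.24  0.07 -0.98] twist -0.0 now a -80.04 pos [0.5925 0.2362 0.1302] tilt [ 0.001  -0.0012 -1.    ] F [0.  2.6 0.3] q6 1.62 t 9.53 op 0.566 83.66429643299853
[ 0.66982976 -0.03187564 -0.03965993]
```

```bash
python3 -m pendant '[{"dx":0,"dy":-0.04,"dz":0.15,"twist":0},{"dx":0,"dy":-0.04,"dz":0.3,"twist":0},{"dx":0,"dy":-0.04,"dz":0.45,"twist":0},{"dx":0,"dy":-0.04,"dz":0.6,"twist":0},{"dx":0,"dy":-0.04,"dz":0.6,"twist":0}]' ; python3 -c "
from h import *
go(.595,.2359,.14,-80)
print(ctrl.get_state()['wrist_torque'])"
```

```text
time: 10.15
eef_pos: [0.5925, 0.2363, 0.1243]
tcp_rot: [0.996, 0.087, 0.0, -0.0]
contact_force: [1.4, 5.2, 0.4]
opening: 0.569
finger_force: 83.7
d cm [ 0.24  0.08 -1.57] twist -0.0 now a -80.03 pos [0.5925 0.2363 0.1243] tilt [ 9.e-04 -5.e-04 -1.e+00] F [1.4 5.2 0.4] q6 1.62 t 10.15 op 0.569 83.73414466163013
[ 0.77877318 -0.29896058  0.03282354]
```

```bash
python3 -m pendant '[{"dx":0.03,"dy":-0.1,"dz":0.2,"twist":0},{"dx":0.03,"dy":-0.15,"dz":0.4,"twist":0},{"dx":0.03,"dy":-0.15,"dz":0.6,"twist":0},{"dx":0.03,"dy":-0.15,"dz":0.8,"twist":0},{"dx":0.03,"dy":-0.15,"dz":0.95,"twist":0},{"dx":0.03,"dy":-0.15,"dz":1.1,"twist":0},{"dx":0.03,"dy":-0.15,"dz":1.2,"twist":0}]' ; python3 -c "
from h import *
go(.595,.2359,.14,-80)
print(ctrl.get_state()['wrist_torque'])"
```

```text
time: 11.02
eef_pos: [0.5925, 0.237, 0.1133]
tcp_rot: [0.996, 0.087, -0.0, 0.001]
contact_force: [-1.8, -1.9, 8.5]
opening: 0.57
finger_force: 84.5
d cm [ 0.22  0.15 -2.67] twist -0.0 now a -80.02 pos [0.5925 0.237  0.1133] tilt [-6.0e-04  1.3e-03 -1.0e+00] F [-1.8 -1.9  8.5] q6 1.62 t 11.03 op 0.57 84.50485746832783
[-0.41846175  0.31108521  0.02369152]
```

```bash
python3 -m pendant '[{"dx":0,"dy":0.03,"dz":0.2,"twist":0},{"dx":0,"dy":0.03,"dz":0.4,"twist":0},{"dx":0,"dy":0.03,"dz":0.5,"twist":0},{"dx":0,"dy":0.03,"dz":0.5,"twist":0}]' ; python3 -c "
from h import *
go(.595,.2359,.14,-80)
print(ctrl.get_state()['wrist_torque'])"
```

```text
time: 11.52
eef_pos: [0.5926, 0.237, 0.1133]
tcp_rot: [0.996, 0.087, -0.001, 0.001]
contact_force: [-11.3, -4.0, 24.0]
opening: 0.574
finger_force: 86.4
d cm [ 0.22  0.15 -2.67] twist -0.0 now a -80.0 pos [0.5926 0.237  0.1133] tilt [-0.0015  0.0014 -1.    ] F [-11.3  -4.   24. ] q6 1.62 t 11.53 op 0.574 86.44455636691418
[-0.7370424   1.70791486 -0.04889928]
```

It went past the ball height at low force and stands firm at TCP z = 0.1133, against an expected 0.1127, so it's home. I'll ease the press and start turning down (anticlockwise).

```bash
python3 -m pendant '[{"dx":0,"dy":0,"dz":-0.4,"twist":0},{"dx":0,"dy":0,"dz":-0.6,"twist":-2},{"dx":0,"dy":0,"dz":-0.6,"twist":-10},{"dx":0,"dy":0,"dz":-0.6,"twist":-18},{"dx":0,"dy":0,"dz":-0.6,"twist":-26},{"dx":0,"dy":0,"dz":-0.6,"twist":-34},{"dx":0,"dy":0,"dz":-0.6,"twist":-40},{"dx":0,"dy":0,"dz":-0.6,"twist":-40}]' ; python3 -c "
from h import *
go(.5926,.237,.1133,59)
print(ctrl.get_state()['wrist_torque'])"
```

```text
time: 12.52
eef_pos: [0.5932, 0.2368, 0.1133]
tcp_rot: [0.906, 0.422, 0.001, 0.001]
contact_force: [2.8, -0.9, 3.2]
opening: 0.572
finger_force: 84.0
d cm [-0.02 -0.05  0.  ] twist -99.0 now a -40.03 pos [0.5932 0.2368 0.1133] tilt [ 4.0e-04  1.8e-03 -1.0e+00] F [ 2.8 -0.9  3.2] q6 0.92 t 12.53 op 0.572 83.96032159738752
[-0.31442273 -0.43838147  0.07881229]
```

Forces are low, so I'll keep turning to just short of zero.

```bash
python3 -m pendant '[{"dx":0,"dy":0,"dz":0,"twist":-10},{"dx":0,"dy":0,"dz":0,"twist":-20},{"dx":0,"dy":0,"dz":0,"twist":-30},{"dx":0,"dy":0,"dz":0,"twist":-40},{"dx":0,"dy":0,"dz":0,"twist":-50},{"dx":0,"dy":0,"dz":0,"twist":-60},{"dx":0,"dy":0,"dz":0,"twist":-70},{"dx":0,"dy":0,"dz":0,"twist":-80},{"dx":0,"dy":0,"dz":0,"twist":-86},{"dx":0,"dy":0,"dz":0,"twist":-86}]'
python3 - <<'E'
from h import *
import pickle
go(.5926,.237,.1133,59)
print(ctrl.get_state()['wrist_torque'])
w=grab('wrist');b=grab('side');pickle.dump((w,b),open('c4.pkl','wb'))
p=proj(b,[.593,.237,.12])[0].astype(int);q=proj(w,[.593,.237,.12])[0].astype(int);print(p,q)
x,y=p-[50,37];s=cv2.resize(b['img'][y:y+75,x:x+100],(400,300),interpolation=cv2.INTER_CUBIC)
im=np.zeros((600,800,3),np.uint8);im[:300,:400]=s;im[300:]=0
im[:,400:]=cv2.resize(w['img'][60:360,156:356],(400,600))
cv2.imwrite('pics/h.png',im[:,:,::-1]);print(x,y)
E
```

```text
time: 13.78
eef_pos: [0.5939, 0.2368, 0.1134]
tcp_rot: [0.375, 0.927, 0.001, 0.002]
contact_force: [4.4, -2.5, 1.0]
opening: 0.575
finger_force: 83.8
d cm [ 0.1  -0.08  0.01] twist -13.1 now a 45.94 pos [0.5939 0.2368 0.1134] tilt [-0.0031  0.0024 -1.    ] F [ 4.4 -2.5  1. ] q6 -0.58 t 13.78 op 0.575 83.7825705450814
[-0.2400682  -0.78385703  0.05098774]
[219 290] [255 244]
169 253
```

View pics/h.png

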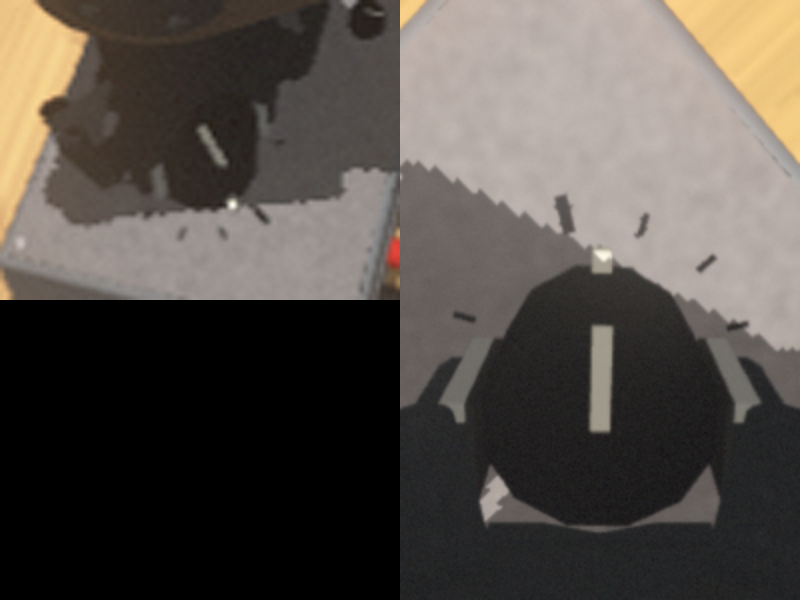

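The knob sits on its seat with the nib end at (602,250) and the thick zero mark at (565,214), so there are still about 13° to go. I'll check that by calculation.

Run:
```python
from h import *
import pickle
w,b=pickle.load(open('c4.pkl','rb'))
f=lambda u,v,z:px(w,156+(u-400)/2,60+v/2,z)
o=np.array([.5937,.2368,0]);an=lambda d:np.degrees(np.arctan2(d[1],d[0])).round(2)
i,e=f(600.5,432,.146),f(602,325,.146);print('line',an(e-i),i)
n=f(602,249,.113);print('nib',an(n-o),np.hypot(*(n-o)[:2]))
for p in((565,214),(644,225),(706,264),(738,326),(464,317)):
    q=f(*p,.105);print(an(q-o),np.hypot(*(q-o)[:2]).round(4))
# tick circle centre fit
Q=np.array([f(*p,.105)[:2] for p in((565,214),(644,225),(706,264),(738,326),(464,317))])
from scipy.optimize import least_squares
ang=np.radians([149,119,89,59,179]);r=least_squares(lambda t:(Q-np.c_[t[0]+t[2]*np.cos(ang+t[3]),t[1]+t[2]*np.sin(ang+t[3])]).ravel(),[.594,.237,.038,0]);print(r.x,np.degrees(r.x[3]),r.fun.round(4))
for a,v in((149,'zero'),(136,'now')):
    print(v,proj(w,[*(r.x[:2]+.0305*np.array([np.cos(np.radians(a)),np.sin(np.radians(a))])),.112]))
```

```text
line 135.25 [0.59499419 0.23565885 0.146     ]
nib 134.78 0.029807584181499217
149.45 0.0383
117.24 0.0362
85.95 0.0369
55.2 0.0384
-147.61 0.0379
[0.60215792 0.23091469 0.04364597 0.14949579] 8.565477912368381 [-0.0011  0.0087  0.0016  0.0035 -0.0001 -0.0005 -0.0032 -0.0029  0.0028
 -0.0087]
zero [[245.53689945 203.55856683]]
now [[258.95483242 202.06944184]]
```

Run:
```python
from h import *
import pickle
from scipy.optimize import least_squares
w,b=pickle.load(open('c4.pkl','rb'))
f=lambda u,v,z:px(w,156+(u-400)/2,60+v/2,z)
an=lambda d:np.degrees(np.arctan2(d[1],d[0])).round(2)
Q=np.array([f(*p,.105)[:2] for p in((565,214),(644,225),(706,264),(738,326),(464,317))])
ang=np.radians([149,119,89,59,209]);r=least_squares(lambda t:(Q-np.c_[t[0]+t[2]*np.cos(ang+t[3]),t[1]+t[2]*np.sin(ang+t[3])]).ravel(),[.594,.237,.038,0]);print(r.x,149+np.degrees(r.x[3]),r.fun.round(4))
n=f(602,249,.113)[:2];print('nib',an(n-r.x[:2]))
```

```text
[ 0.59522286  0.23511321  0.03894112 -0.00879253] 148.496225353649 [-0.0013  0.0008  0.0005 -0.0003  0.0001 -0.0004  0.      0.      0.0007
 -0.    ]
nib 134.59
```

```bash
python3 -m pendant '[{"dx":0,"dy":0,"dz":0,"twist":-6},{"dx":0,"dy":0,"dz":0,"twist":-11},{"dx":0,"dy":0,"dz":0,"twist":-13.3},{"dx":0,"dy":0,"dz":0,"twist":-13.3},{"dx":0,"dy":0,"dz":0,"twist":-13.3}]'
python3 - <<'E'
from h import *
go(.5926,.237,.1133,59)
w=grab('wrist');save(w,'pics/i.png',(181,120,331,270),4)
E
```

```text
time: 14.5
eef_pos: [0.5939, 0.237, 0.1134]
tcp_rot: [0.266, 0.964, 0.0, 0.002]
contact_force: [4.7, -1.1, 1.2]
opening: 0.568
finger_force: 83.8
d cm [ 0.11 -0.06  0.01] twist 0.2 now a 59.2 pos [0.5939 0.237  0.1134] tilt [-0.0035  0.002  -1.    ] F [ 4.7 -1.1  1.2] q6 -0.81 t 14.5 op 0.568 83.77650207719853
```

View pics/i.png

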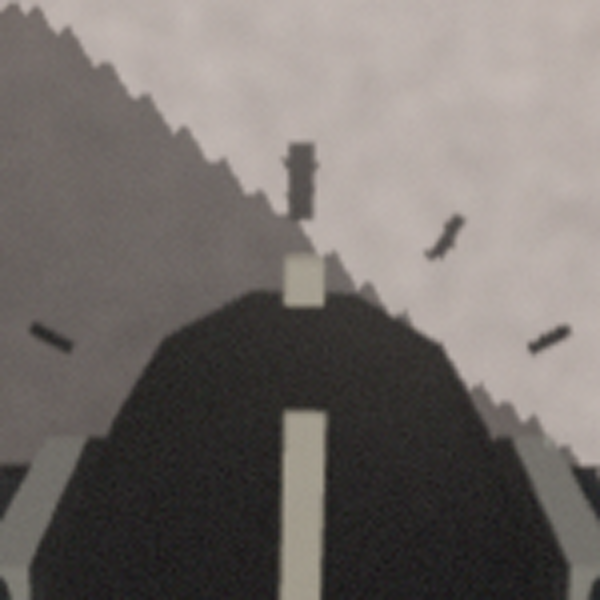

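The nib (304,280) stands directly in line with the thick mark (301,180). I'll ease off the side load, release and lift.

```bash
python3 -m pendant '[{"dx":-0.1,"dy":0.06,"dz":-0.05,"twist":0},{"dx":-0.12,"dy":0.06,"dz":-0.05,"twist":0},{"dx":-0.12,"dy":0.06,"dz":-0.05,"twist":0}]' && python3 -m pendant '[{"dx":0,"dy":0,"dz":0,"twist":0},{"dx":0,"dy":0,"dz":0,"twist":0},{"dx":0,"dy":0,"dz":0,"twist":0},{"dx":0,"dy":0,"dz":0,"twist":0},{"dx":0,"dy":0,"dz":0,"twist":0},{"dx":0,"dy":0,"dz":0,"twist":0}]' 80 && python3 -m pendant '[{"dx":0,"dy":0,"dz":-1,"twist":0},{"dx":0,"dy":0,"dz":-3,"twist":0},{"dx":0,"dy":0,"dz":-6,"twist":0},{"dx":0,"dy":0,"dz":-10,"twist":0},{"dx":-3,"dy":0,"dz":-13,"twist":0},{"dx":-6,"dy":0,"dz":-13,"twist":0},{"dx":-6,"dy":0,"dz":-13,"twist":0}]'
python3 - <<'E'
from h import *
go(.5926,.237,.1133,59)
w=grab('wrist');b=grab('side')
p=proj(w,[.594,.236,.125])[0].astype(int);q=proj(b,[.594,.236,.125])[0].astype(int);print(p,q)
def cr(c,p,h):
    x=int(np.clip(p[0]-h,0,511-2*h));y=int(np.clip(p[1]-h,0,383-2*h));print(x,y);return cv2.resize(c['img'][y:y+2*h,x:x+2*h],(400,400),interpolation=cv2.INTER_CUBIC)
cv2.imwrite('pics/j.png',np.hstack([cr(w,p,60),cr(b,q,40)])[:,:,::-1])
import pickle;pickle.dump((w,b),open('c5.pkl','wb'))
E
```

```text
time: 14.92
eef_pos: [0.5939, 0.237, 0.1134]
tcp_rot: [0.265, 0.964, -0.0, 0.0]
contact_force: [4.4, -1.4, -1.1]
opening: 0.568
finger_force: 83.7
time: 15.68
eef_pos: [0.5937, 0.2372, 0.1139]
tcp_rot: [0.265, 0.964, 0.0, -0.0]
contact_force: [-0.1, 0.2, 0.7]
opening: 0.799
finger_force: 0.0
time: 16.55
eef_pos: [0.647, 0.2054, 0.2463]
tcp_rot: [0.266, 0.964, 0.001, 0.002]
contact_force: [-0.5, 0.3, -0.3]
opening: 0.8
finger_force: 0.0
d cm [ 6.33 -0.1  13.28] twist 0.2 now a 59.16 pos [0.647  0.2054 0.2463] tilt [-0.0028  0.0021 -1.    ] F [-0.5  0.3 -0.3] q6 -0.87 t 16.55 op 0.8 0.0
[254 116] [219 289]
194 56
179 249
```

View pics/j.png

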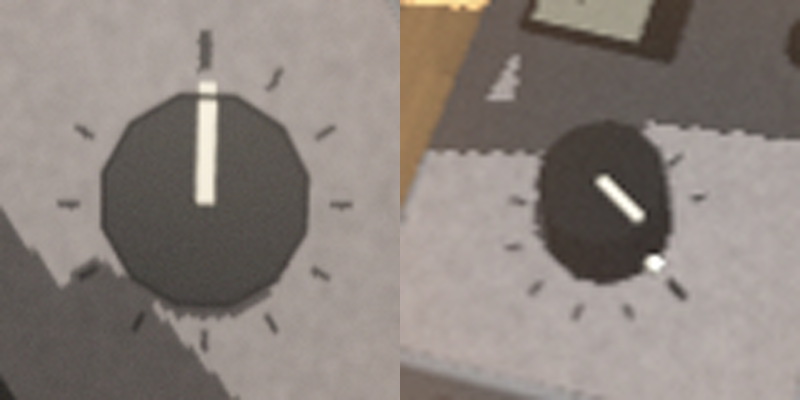

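The knob is upright, with its line (205,205)→(208,85) running straight at the thick mark (206,50). I'll do a last check of the top's height, which should be 0.146 m when home, and then hand in.

Run:
```python
from h import *
import pickle
w,b=pickle.load(open('c5.pkl','rb'))
f=lambda u,v:px(w,194+u*.3,56+v*.3)
top=np.median([f(u,v)[2] for u in range(150,260,20) for v in range(150,260,20)])
ref=np.median([f(u,v)[2] for u in range(320,390,20) for v in range(20,90,20)])
print(top,ref,top-ref)
if abs(top-ref-.041)<.003: print(ctrl.sign_off())
```

```text
0.14659340466632853 0.10631792480237773 0.0402754798639508
the job is handed in; nothing more can be done
None
```

The knob is snapped fully home on the shaft (its top measured 40 mm above the supply, 41 mm expected), its pointer stands at the zero mark, the gripper is clear, and the job is handed in at about 17 s.

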